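# Open the prep-board stand and put the blue board on it

## Task

Swing the stand's folding panel up by its red tab until it snaps fully open and stays there by itself. Then lift the blue-topped board out of the slanted rack and set it gently on the open stand, blue end up: foot flat on the ledge, leaning flat against the panel, in the middle from side to side. Leave the yellow-topped board in the rack and everything else where it stands.

Things in the scene. Friction and masses are not known exactly. Their poses are not given: they have to be found in the camera images.
- stand: Folding board stand fixed to the table: black base 150 x 150 x 10 mm, steel ledge in front, hinged dark-steel panel, thin spring strut 76 mm out on its -y side. Origin on the table, 10 mm to +x of the base's middle. x points out of its front (ledge side, away from the robot), y along the hinge, z up.
- stand_ledge (a point): Rear corner of the stand's ledge, mid width, 30 mm above the table; axes as the stand's. From here the ledge runs 30 mm forward, rising at 30 degrees (square to the open panel, so a board slides back against it); it is 124 mm wide (y) and ends in a lip 14 mm high.
- stand_hinge (a point): Point on the panel's hinge axis (along the stand's y), mid width, 45 mm above the table; axes as the stand's. The panel is a plate 90 mm long from here, 110 mm wide, 8 mm thick.
- panel (a joint): Panel angle, rad. 0: folded level, pointing to the stand's -x. 1.047: fully open at its stop, leaning 30 degrees back from vertical, top towards the stand's -x. Opening turns it about the stand's +y. An over-centre spring shuts it below about 0.65 rad and drives it open above; about 5 N at the tab starts it, about 3 N would fold it back.
- panel_tab (a point): Grip point of the red tab at the panel's +y side: mid width and thickness, 20 mm from its free end. Plate 8 mm thick, 36 wide (y), 50 long. Axes turn with the panel: x to the hinge, y along it, z out of its face; the tab rises along (-0.5, 0, 0.866), is pinched along (0.866, 0, 0.5). Folded it leans 30 degrees to the stand's -x, this point 71 mm up; open, 30 degrees the other way.
- panel_seat (a point): Point in the plane of the panel's front face, mid width, 20 mm below the hinge; lies on point stand_ledge when the panel is open. Axes turn with the panel: x down along it, y along the hinge, z out of its front face.
- rack: Slanted steel rack fixed to the table, 242 mm wide (y), 120 deep; origin on the table, mid width, 5 mm to +x of its base's middle. Two slots at y +59 and -59 mm lean 30 degrees, tops to the rack's -x (robot side). Along the slant from the slot floor: back plate 80 mm, front and side walls 40 mm high. Slots are 19 mm front to back, 112 wide.
- blue_board (a point): Centre of the blue-topped board: stiff blank white plate 160 mm long, 100 wide, 10 thick, 0.11 to 0.22 kg, blue band on its top 48 mm. z: along its length to the blue end; y: across its width; x: out of its face. It starts in either slot, leaning as the slot does, upper 80 mm clear of the rack; it comes out along its own z.
- blue_foot (a point): Middle of the blue board's bottom face, 80 mm below its centre; axes as point blue_board.
- yellow_board (a point): Centre of a board of the same shape with a yellow band, in the other slot; it must stay.
- squeeze: Yellow squeeze bottle, 64 mm across and 185 mm high, loose; origin at the middle of its underside. To be left alone.
- pans: Stack of foil pans, 170 x 224 x 72 mm high, loose, open side up; origin under its middle. To be left alone.
- carton: Long white and blue carton, 90 x 240 x 90 mm high, loose; origin under its middle. To be left alone.
Things that resemble listed ones, but are neither listed nor needed, are in the scene too. Leave any green, orange or turquoise look-alike of the part that bears blue_board alone.

How it is judged:
By the outcome, as a careful person would: the job done as asked, in the order asked, and still so for the second after the job is handed in, with the robot touching nothing.
It also fails if it takes over 70 s, if anything falls off the work surface, if the arm or the gripper's body presses on something with over 40 N, if the wrist force passes 120 N, or if a joint passes its speed limit or range.

## Robot

A 6-joint arm with a two-finger parallel gripper is mounted at the origin on the work surface. World frame = base frame: x ahead of the robot, y to its left, z up, the work surface at z = 0. Lengths are in m, angles in degrees, forces in N, time in s.
With the tool pointing down it reaches from about 0.4 to 0.825 m from the base axis. Payload 7 kg.
Tool frame: the origin (TCP) lies midway between the tips of the shut fingers; the grasp point (between the pads) lies 19 mm behind it; z points along the fingers, y is the direction in which the jaws open and shut (so a half turn about z gives the same grasp; the last joint's range is limited). The gripper opens to 88 mm and grips with 3 to 60 N. Pads are 19 mm wide; open, the fingers measure 130 mm over their backs; the gripper's body (78 mm by 193 mm) begins 47 mm behind the grasp point.
Start: joints at [-52.764, 20.546, 0.682, 0, -70.136, -16.507], TCP at [0.239, -0.631, 0.227] pointing down, gripper open.
Joint ranges: [-176.03, 176.03], [-82.01, 121.73], [-58.28, 71.71], [-173.87, 95.51], [-174.79, -0.11], [-173.66, 173.66]. Speed limits (degrees/s): [136.94, 136.94, 172.46, 180, 180, 180].

## Interface

Orientations are given as a 3x3 rotation matrix whose columns are the frame's x, y, z axes.
In Python, from rig import robot gives the robot as it stands. Calls block until the motion is done:
- robot.goto(position, orientation): joint-space move of the TCP to a pose.
- robot.servo_line(position, ori=None, speed=0.15): straight line of the TCP; ori=None keeps the orientation; speed is the mean speed in m/s.
- robot.movej(angles): joint-space move.
- robot.move_gripper(opening): opening from 0.0 (shut) to 1.0 (fully open); the grip force is fixed at half the most; returns when the fingers have stopped.
- robot.dwell(seconds).
- robot.ik(position, orientation): joint angles nearest the present ones, or None.
- robot.grab_frame(name): name is "side" or "top"; returns (picture, depth): 480x640x3 uint8, red, green, blue; 480x640 float32, m along the optical axis (not along the pixel's ray), 0 where there is no reading.
- robot.camera_info(name): a dict with "vfov" (degrees; the focal length in pixels is half the picture's height over the tangent of half this angle, whatever the lens; pixels are square), "cx", "cy" (the principal point, pixels), "k1" (the pictures are not rectified: a ray, as slopes to the right and down, at radius r is drawn at 1 + k1 r^2 times it, then the intrinsics apply), "view" (4x4, takes a point from world to camera coordinates). Camera axes: x right, y down, z forward; pixel columns grow to the right and rows downward; lengths in m; the calibration is good to about 2 mm. A picture is of the moment at which its call begins. camera_info takes no time and is no camera call.
A pose or a line that the arm cannot do raises robot.Unreachable and nothing moves.
- robot.job_done(): hands the job in, once; it reports no verdict.
Readings, each from a call of its own:
- robot.read_t(): time.
- robot.read_qpos(): joint angles.
- robot.read_qvel(): joint speeds.
- robot.read_effort(): joint torques, N m.
- robot.read_position(): TCP position.
- robot.read_tcp_rot(): TCP orientation.
- robot.read_force(): force on the tool from outside, world axes, zero at the start.
- robot.read_ft_torque(): the same for the moment, N m.
- robot.read_grip_width(): opening from 0.0 (shut) to 1.0 (fully open).
Only numpy, scipy, OpenCV 4.12 (cv2) and the standard library are available. Lean on these libraries where they do the work, as an engineer would, in place of code of your own. Each camera call takes 0.05 s, during which the arm holds its last target.

## Working session

There is one attempt and no reset: what is moved stays moved. The work goes in short steps, each a Python script; the robot and the scene stay as the last script left them, time stands still between calls to the robot, and variables do not carry over. Pictures are saved under pics/ and viewed, and the job is handed in when it is done.

```bash
ls; mkdir -p pics; python3 - <<'E'
from rig import robot
import cv2,numpy as np
for n in("side","top"):
    p,d=robot.grab_frame(n); cv2.imwrite(f"pics/{n}0.png",p[:,:,::-1]); np.savez(f"{n}0.npz",p=p,d=d)
    print(n,robot.camera_info(n),(d>0).mean())
print(robot.read_t())
E
```

```text
pics
side {'vfov': 45.76303775379287, 'cx': 319.9809904428072, 'cy': 234.87605796130902, 'k1': -0.11201490223839004, 'view': array([[-0.97629964, -0.2159289 , -0.01461965,  0.51937298],
       [-0.15814351,  0.75788244, -0.63293351,  0.03976489],
       [ 0.14774861, -0.61562076, -0.77406811,  1.24292622],
       [ 0.        ,  0.        ,  0.        ,  1.        ]])} 0.9960481770833334
top {'vfov': 46.0094403378431, 'cx': 310.3266214423004, 'cy': 244.87864984586528, 'k1': -0.13994218112869589, 'view': array([[-0.01542071, -0.99981022, -0.01190508,  0.13483461],
       [-0.9863718 ,  0.01716189, -0.16363415,  0.49493713],
       [ 0.16380741,  0.00921948, -0.98644926,  1.44658367],
       [ 0.        ,  0.        ,  0.        ,  1.        ]])} 0.9958072916666667
0.1
```

View pics/side0.png

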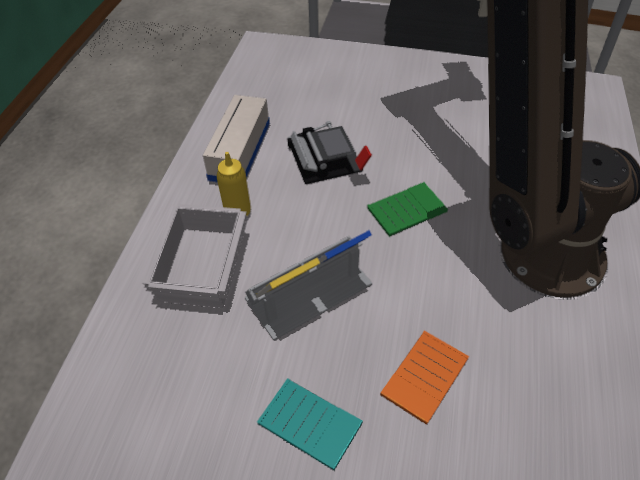

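View pics/top0.png

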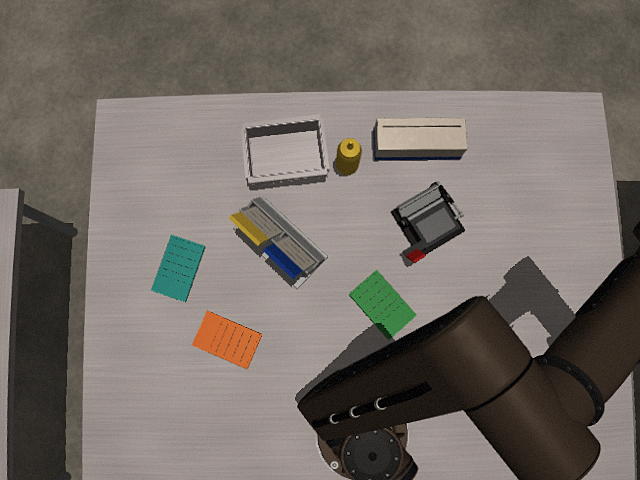

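The side view shows the stand at about (325,150) with its red tab at (364,157), and the rack at about (310,285) with the blue board at the right end (350,243). In the top view the tab is at (414,257), the blue board at (285,262) and the yellow one at (250,227). The green, orange and turquoise boards are lying flat on the table. I'll zoom in and get 3D points.

```bash
cat > h.py <<'E'
import numpy as np,cv2
from rig import robot
def cam(n):
    c=robot.camera_info(n); f=240/np.tan(np.radians(c['vfov']/2)); return c,f,np.array(c['view'])
def cloud(n,d):
    c,f,V=cam(n); K=np.array([[f,0,c['cx']],[0,f,c['cy']],[0,0,1.]])
    v,u=np.mgrid[0:480,0:640]; uv=np.stack([u,v],-1).reshape(-1,1,2).astype(float)
    xd=(uv[:,0]-[c['cx'],c['cy']])/f; x=xd.copy()
    for _ in range(20): x=xd/(1+c['k1']*(x**2).sum(1,keepdims=True))
    P=np.c_[x,np.ones(len(x))]*d.reshape(-1,1)
    return ((P-V[:3,3])@V[:3,:3]).reshape(480,640,3)
def proj(n,P):
    c,f,V=cam(n); P=np.atleast_2d(P)@V[:3,:3].T+V[:3,3]; x=P[:,:2]/P[:,2:]
    x=x*(1+c['k1']*(x**2).sum(1,keepdims=True)); return x*f+[c['cx'],c['cy']]
def ray(n,uv):
    c,f,V=cam(n); xd=(np.array(uv,float)-[c['cx'],c['cy']])/f; x=xd
    for _ in range(20): x=xd/(1+c['k1']*(x**2).sum())
    return -V[:3,:3].T@V[:3,3], V[:3,:3].T@np.r_[x,1]
def onplane(n,uv,z):
    o,r=ray(n,uv); return o+r*(z-o[2])/r[2]
def hsv(p): return cv2.cvtColor(p,cv2.COLOR_RGB2HSV)
def rot(z,y=None):
    z=z/np.linalg.norm(z); y=y-z*(y@z); y/=np.linalg.norm(y); return np.c_[np.cross(y,z),y,z]
E
python3 - <<'E'
from h import *
for n,bx in(("side",[(280,110,100,80),(240,220,140,125)]),("top",[(380,170,100,100),(220,190,120,105)])):
    z=np.load(n+"0.npz");P=cloud(n,z['d'])
    for i,(x,y,w,h) in enumerate(bx):
        s=600//h if w*600//h<=800 else 800//w
        cv2.imwrite(f"pics/{n}_c{i}.png",cv2.resize(z['p'][y:y+h,x:x+w,::-1],None,fx=s,fy=s,interpolation=cv2.INTER_CUBIC));print(n,i,s)
    H=hsv(z['p'])
    for nm,m in(("red",((H[...,0]<8)|(H[...,0]>172))&(H[...,1]>150)&(H[...,2]>80)),("blue",(abs(H[...,0].astype(int)-115)<12)&(H[...,1]>150)&(H[...,2]>60)),("yel",(abs(H[...,0].astype(int)-25)<6)&(H[...,1]>150)&(H[...,2]>80))):
        k,l,st,c=cv2.connectedComponentsWithStats(m.astype(np.uint8))
        for j in range(1,k):
            if st[j,4]>30:
                Q=P[l==j];print(n,nm,st[j],np.median(Q,0).round(4),np.percentile(Q,2,0).round(3),np.percentile(Q,98,0).round(3))
    m=(H[...,1]<40)&(H[...,2]>130); print('table z',np.percentile(P[m][:,2],[10,50,90]))
E
```

```text
side 0 7
side 1 4
side red [355 146  16  23 191] [ 0.4583 -0.1396  0.0711] [ 0.443 -0.158  0.049] [ 0.475 -0.125  0.089]
side blue [246 120  23  55 153] [ 0.7368 -0.1776  0.0174] [ 0.735 -0.279  0.008] [ 0.738 -0.087  0.028]
side blue [207 175  10   7  46] [ 0.815  -0.0532  0.0162] [ 0.756 -0.057  0.008] [0.826 0.041 0.124]
side blue [325 231  46  28 292] [0.4353 0.2023 0.1703] [0.399 0.167 0.113] [0.466 0.236 0.174]
side yel [ 217  152   33   63 1313] [0.7159 0.0434 0.1145] [0.694 0.012 0.028] [0.748 0.056 0.173]
side yel [270 258  49  31 346] [0.5141 0.2862 0.1703] [0.479 0.244 0.115] [0.546 0.321 0.175]
table z [-0.00353056 -0.00084102  0.00213022]
top 0 6
top 1 5
top red [407 249  19  14 144] [ 0.4602 -0.1443  0.0776] [ 0.443 -0.165 -0.002] [ 0.476 -0.126  0.094]
top blue [263 244  39  35 510] [0.4407 0.194  0.1658] [0.402 0.155 0.134] [0.48  0.232 0.177]
top yel [339 138  22  24 377] [0.7209 0.0225 0.1472] [ 0.7   -0.003  0.123] [0.75  0.047 0.183]
top yel [229 212  39  34 507] [0.5224 0.2764 0.1637] [0.483 0.237 0.009] [0.561 0.319 0.178]
table z [-0.00446471  0.00024522  0.00496823]
```

View pics/side_c0.png

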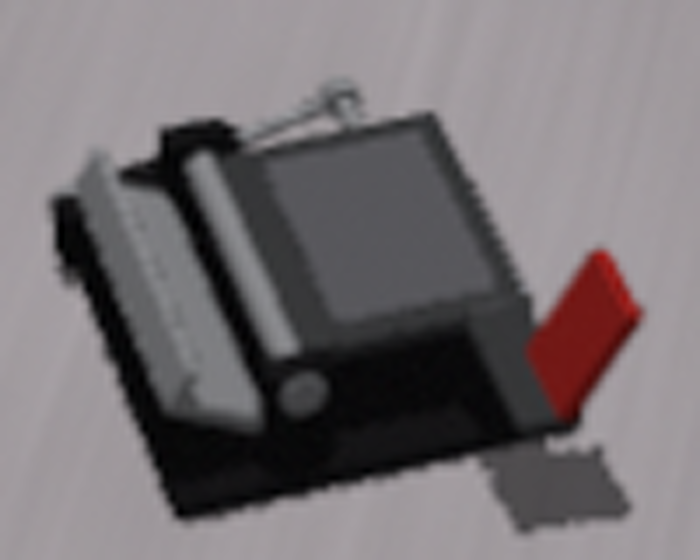

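View pics/side_c1.png

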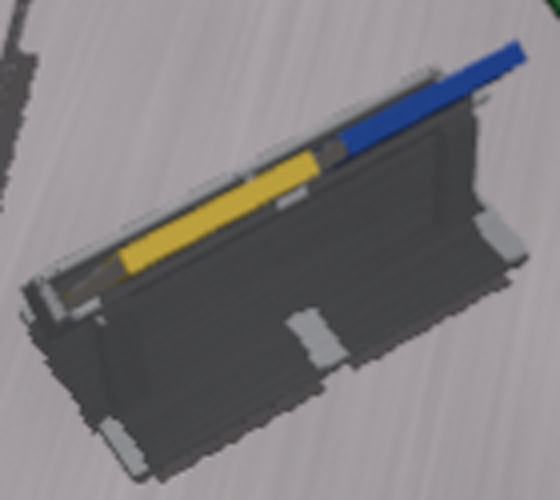

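View pics/top_c0.png

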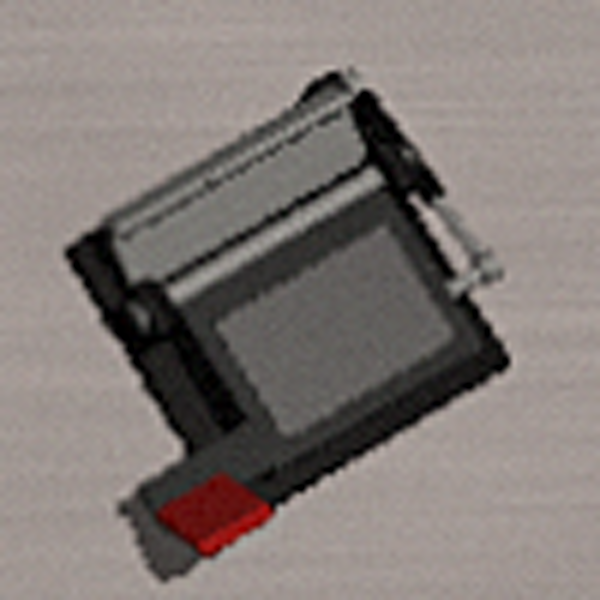

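View pics/top_c1.png

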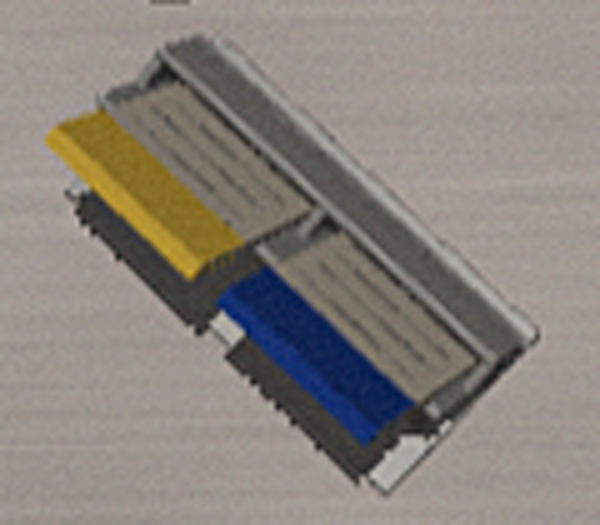

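The crops show the dark panel with its lighter inset, the tab on the panel's lower-left extension, and the strut at the upper right. I'll boost the contrast and get a height map so I can place the corners exactly.

```bash
python3 - <<'E'
from h import *
for n,(x,y,w,h),s in(("top",(385,175,85,90),6.5),("side",(283,115,92,72),8)):
    z=np.load(n+"0.npz");P=cloud(n,z['d'])
    c=z['p'][y:y+h,x:x+w,::-1].astype(float); c=255*(np.clip(c/170,0,1))**0.5
    c=cv2.resize(c.astype(np.uint8),None,fx=s,fy=s,interpolation=cv2.INTER_CUBIC)
    for k in range(0,w,10): cv2.putText(c,str(x+k),(int((k+.5)*s),8),0,.3,(0,0,255));cv2.line(c,(int((k+.5)*s),10),(int((k+.5)*s),16),(0,0,255),1)
    for k in range(0,h,10): cv2.putText(c,str(y+k),(0,int((k+.5)*s)),0,.3,(0,0,255));cv2.line(c,(20,int((k+.5)*s)),(28,int((k+.5)*s)),(0,0,255),1)
    cv2.imwrite(f"pics/{n}_e.png",c)
    if n=="top":
        # plan height map of stand
        Q=P[165:275,375:480].reshape(-1,3); 
        for lo,hi in((.006,.016),(.04,.056),):
            m=(Q[:,2]>lo)&(Q[:,2]<hi); 
            r=cv2.minAreaRect((Q[m,:2]*1000).astype(np.float32)); print(lo,m.sum(),r)
        m=(Q[:,2]>.043)&(Q[:,2]<.056); print(np.median(Q[m],0))
E
```

```text
0.006 937 ((569.92919921875, -193.8660430908203), (293.831787109375, 305.9761657714844), 88.82330322265625)
0.04 1909 ((560.818359375, -176.45298767089844), (136.2876434326172, 192.36581420898438), 28.55813980102539)
[ 0.55266308 -0.19367428  0.0498661 ]
```

View pics/top_e.png

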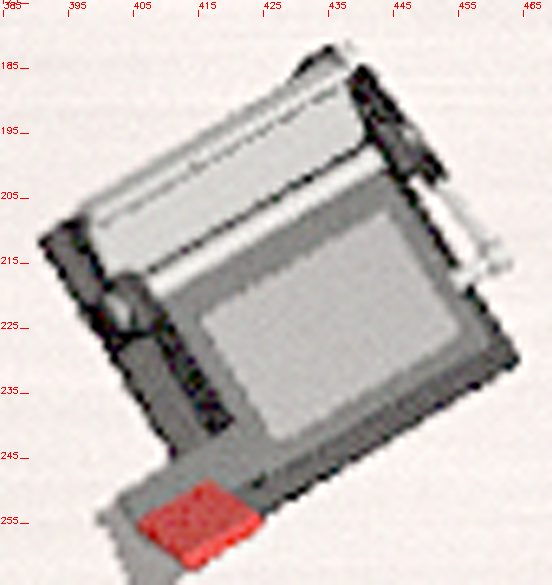

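View pics/side_e.png

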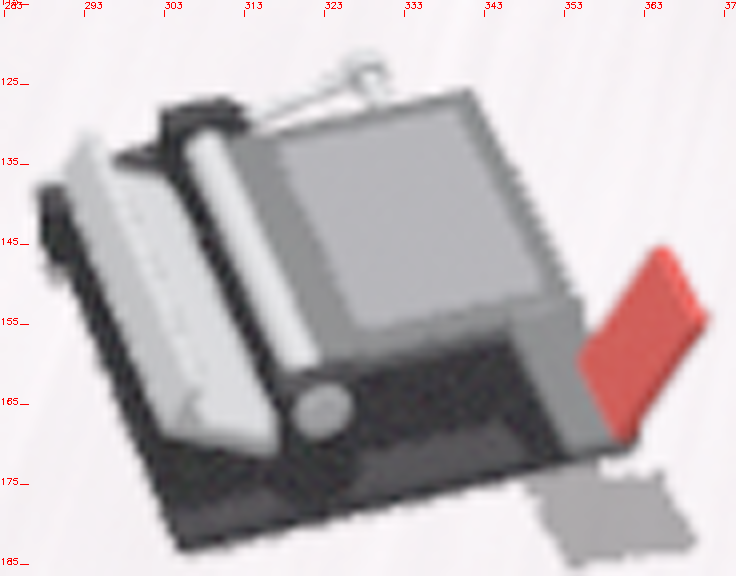

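```bash
python3 - <<'E'
from h import *
T=lambda a:(385+a[0]/6.5-.5,175+a[1]/6.5-.5)
S=lambda a:(283+a[0]/8-.5,115+a[1]/8-.5)
def show(nm,n,f,pts,z):
    q=[onplane(n,f(p),z) for p in pts]; print(nm); 
    for a in q: print('   ',(a*1000).round(1)[:2])
    for i in range(len(q)):
        d=q[(i+1)%len(q)]-q[i]; print('     edge',round(np.linalg.norm(d)*1000,1),round(np.degrees(np.arctan2(d[1],d[0])),1))
    print('   mean',(np.mean(q,0)*1000).round(1))
show('inset top','top',T,[(200,322),(390,207),(463,335),(280,443)],.049)
show('inset side','side',S,[(280,143),(458,108),(545,290),(360,328)],.049)
show('panel top','top',T,[(155,295),(398,178),(490,345),(263,478)],.049)
show('panel side','side',S,[(235,143),(470,90),(583,302),(320,362)],.049)
show('base top','top',T,[(38,240),(183,465),(265,520),(520,358)],.01)
show('tabend top','top',T,[(188,560),(258,515)],.071+.866*.02+.002)
show('tabend side','side',S,[(660,245),(708,318)],.071+.866*.02)
show('tabbase top','top',T,[(138,523),(208,480)],.049)
show('rod caps top: near','top',T,[(150,282),(382,155)],.052)
show('rod side','side',S,[(200,140),(305,365)],.050)
E
```

```text
inset top
    [ 546.9 -151.6]
    [ 593.7 -232.5]
    [ 539.8 -259.6]
    [ 496.4 -181.9]
     edge 93.5 -59.9
     edge 60.4 -153.3
     edge 89.0 119.1
     edge 58.8 31.0
   mean [ 544.2 -206.4   49. ]
inset side
    [ 588.8 -231. ]
    [ 536.9 -259. ]
    [ 494.2 -180.3]
    [ 546.2 -152.2]
     edge 58.9 -151.7
     edge 89.5 118.5
     edge 59.1 28.4
     edge 89.6 -61.6
   mean [ 541.5 -205.6   49. ]
panel top
    [ 558.3 -133.7]
    [ 605.9 -236.6]
    [ 535.4 -270.6]
    [ 482.2 -174.2]
     edge 113.4 -65.2
     edge 78.2 -154.2
     edge 110.1 118.9
     edge 86.3 28.0
   mean [ 545.5 -203.8   49. ]
panel side
    [ 602.7 -228.2]
    [ 534.9 -268.5]
    [ 481.9 -177.3]
    [ 554.9 -135.1]
     edge 78.9 -149.3
     edge 105.4 120.2
     edge 84.3 30.1
     edge 104.7 -62.8
   mean [ 543.6 -202.3   49. ]
base top
    [590.8 -92.1]
    [ 494.4 -148.7]
    [ 470.7 -181.9]
    [ 537.2 -293.2]
     edge 111.8 -149.6
     edge 40.7 -125.5
     edge 129.7 -59.1
     edge 208.2 75.1
   mean [ 523.3 -179.    10. ]
tabend top
    [ 443.8 -135. ]
    [ 461.1 -163.4]
     edge 33.3 -58.7
     edge 33.3 121.3
   mean [ 452.5 -149.2   90.3]
tabend side
    [ 457.6 -163.9]
    [ 438.7 -135.4]
     edge 34.2 123.6
     edge 34.2 -56.4
   mean [ 448.1 -149.7   88.3]
tabbase top
    [ 464.8 -122.6]
    [ 481.8 -151.8]
     edge 33.8 -59.8
     edge 33.8 120.2
   mean [ 473.3 -137.2   49. ]
rod caps top: near
    [ 563.1 -131.4]
    [ 614.9 -229.8]
     edge 111.2 -62.2
     edge 111.2 117.8
   mean [ 589.  -180.6   52. ]
rod side
    [ 613.6 -226.3]
    [ 558.8 -131.8]
     edge 109.2 120.1
     edge 109.2 -59.9
   mean [ 586.2 -179.1   50. ]
```

```bash
python3 - <<'E'
from h import *
for n,(x,y,w,h),s in(("top",(255,225,75,65),9),("side",(310,215,80,55),9)):
    z=np.load(n+"0.npz")
    c=z['p'][y:y+h,x:x+w,::-1].astype(float); c=255*(np.clip(c/170,0,1))**0.6
    c=cv2.resize(c.astype(np.uint8),None,fx=s,fy=s,interpolation=cv2.INTER_CUBIC)
    cv2.imwrite(f"pics/{n}_b.png",c)
z=np.load("top0.npz");P=cloud("top",z['d']);H=hsv(z['p'])
m=(abs(H[...,0].astype(int)-115)<12)&(H[...,1]>150)&(H[...,2]>60); m[:,:255]=0;m[:240]=0;m[290:]=0
Q=P[m]
c=Q.mean(0)
for _ in range(5):
    u,s,v=np.linalg.svd(Q-Q.mean(0),full_matrices=False); r=(Q-Q.mean(0))@v[2]; Q=Q[abs(r)<.006]
print(len(Q),Q.mean(0),v[2]*np.sign(v[2][2]),r.std())
E
```

```text
208 [0.44046548 0.19424831 0.16614406] [ 0.62364131 -0.60903889  0.49004402] 0.00131960601394822
```

View pics/top_b.png

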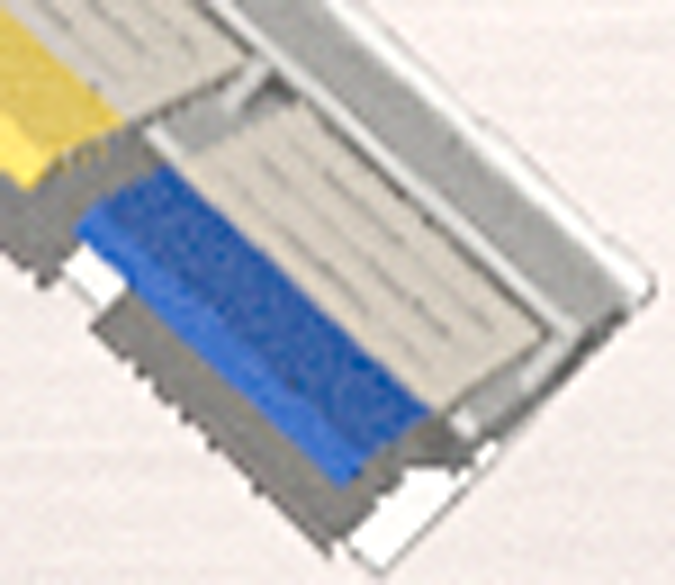

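View pics/side_b.png

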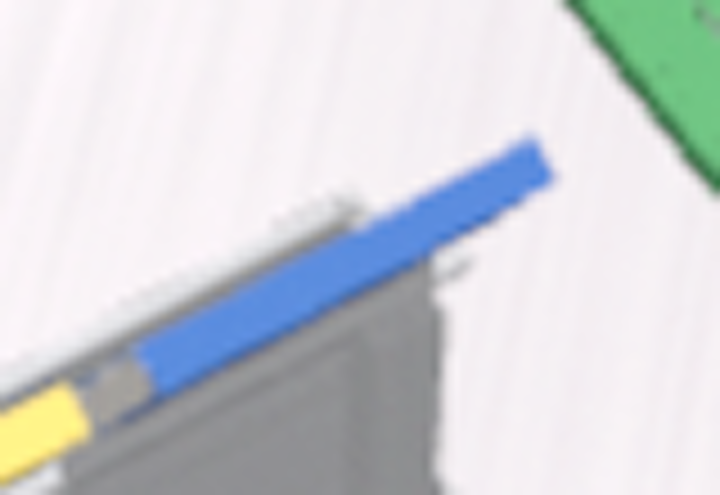

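```bash
python3 - <<'E'
from h import *
def tri(t,s):
    A=np.zeros((3,3));b=np.zeros(3)
    rs=[ray("top",(255+t[0]/9-.5,225+t[1]/9-.5)),ray("side",(310+s[0]/9-.5,215+s[1]/9-.5))]
    for o,r in rs:
        r=r/np.linalg.norm(r);M=np.eye(3)-np.outer(r,r);A+=M;b+=M@o
    X=np.linalg.solve(A,b); e=[np.linalg.norm(np.cross(X-o,r/np.linalg.norm(r))) for o,r in rs]
    return X,e
R={}
for k,t,s in(("rear+y",(78,230),(155,395)),("rear-y",(346,488),(555,178)),("front+y",(106,203),(137,350)),("front-y",(373,459),(533,136))):
    R[k],e=tri(t,s);print(k,(R[k]*1000).round(1),np.round(e,4))
for a,b in(("rear-y","rear+y"),("front-y","front+y"),("rear+y","front+y"),("rear-y","front-y")):
    d=R[b]-R[a];print(a,b,np.linalg.norm(d).round(4),np.degrees(np.arctan2(d[1],d[0])).round(1),d.round(4))
print('top mid',np.mean(list(R.values()),0))
T=lambda a:(255+a[0]/9-.5,225+a[1]/9-.5)
# rack edges yaw: upper front bright rim
for a,b,z in(((325,0),(650,290),.05),((215,0),(570,335),.07),((162,165),(430,412),.137)):
    d=onplane("top",T(b),z)-onplane("top",T(a),z);print(np.degrees(np.arctan2(d[1],d[0])))
# constrained: blue/white boundary midpoint via side of depth
E
```

```text
rear+y [464.9 239.4 166. ] [0.0009 0.0009]
rear-y [394.4 168.3 167.8] [0.0007 0.0007]
front+y [470.8 231.5 169.6] [0.0015 0.0015]
front-y [401.  160.9 171.4] [0.0012 0.0012]
rear-y rear+y 0.1001 45.3 [ 0.0705  0.0711 -0.0018]
front-y front+y 0.0994 45.3 [ 0.0698  0.0706 -0.0019]
rear+y front+y 0.0105 -52.7 [ 0.006  -0.0079  0.0036]
rear-y front-y 0.0106 -48.0 [ 0.0066 -0.0074  0.0036]
top mid [0.43276953 0.20001233 0.16870114]
-133.0987745574763
-134.57706121414455
-133.688769360508
```

```bash
cat >> h.py <<'E'
a=np.radians(29.3)
SX=np.array([np.cos(a),np.sin(a),0]);SY=np.array([-np.sin(a),np.cos(a),0]);Z=np.array([0,0,1.])
RS=np.c_[SX,SY,Z]
HINGE=SX*.4243+SY*(-.4440)+Z*.045
TAB0=np.array([-.096,.093,.026])
def ry(t): return np.array([[np.cos(t),0,np.sin(t)],[0,1,0],[-np.sin(t),0,np.cos(t)]])
def tabpose(t,s=1,off=.019,dl=0.):  # TCP pose, gripped; off: TCP beyond grip pt; dl: retreat
    M=RS@ry(t); rise=M@[-.5,0,.866]; pin=M@[.866,0,.5]
    return HINGE+M@TAB0-rise*(off-dl), rot(-rise,s*pin)
b=np.radians(-44.5)
RX=np.array([np.cos(b),np.sin(b),0]);RY=np.array([-np.sin(b),np.cos(b),0])
BTOP=np.array([.4328,.2000,.1687]); BZ=-.5*RX+.866025*Z; BX=.866025*RX+.5*Z
G=.020
def boardpose(dl=0,s=1): return BTOP-BZ*(G+.019-dl), rot(-BZ,s*BX)
PZ=-.5*SX+.866025*Z; PX=.866025*SX+.5*Z
LEDGE=HINGE+SX*.014-Z*.015
def placepose(dl=0,gap=0,s=1,g=G,dy=0): 
    top=LEDGE+PX*(.005+gap)+PZ*.160+SY*dy
    return top-PZ*(g+.019-dl), rot(-PZ,s*PX)
E
python3 - <<'E'
from h import *
print(HINGE)
for s in(1,-1):
    print(s)
    for t,dl in((0,.09),(0,0),(.3,0),(.65,0),(1.0,0),(1.047,.09)):
        q=robot.ik(*tabpose(t,s,dl=dl)); print('tab',t,dl,None if q is None else np.round(q,1))
    for dl in(.1,0,.2):
        q=robot.ik(*boardpose(dl,s)); print('brd',dl,None if q is None else np.round(q,1))
    for dl in(.1,0):
        q=robot.ik(*placepose(dl,0,s)); print('plc',dl,None if q is None else np.round(q,1))
E
```

```text
[ 0.5873048  -0.17955378  0.045     ]
1
tab 0 0.09 [ -18.5   -0.3  -32.9  -34.1  -41.4 -109.4]
tab 0 0 [ -15.8    9.7  -33.2  -42.   -31.9 -101.7]
tab 0.3 0 [   1.5    8.   -35.8  -10.4  -35.2 -144.3]
tab 0.65 0 [   9.5   14.5  -27.2    3.   -55.1 -162. ]
tab 1.0 0 [  13.9   25.9  -14.4    7.2  -76.3 -168. ]
tab 1.047 0.09 [  15.4   27.    -2.1    6.9  -90.2 -167.8]
brd 0.1 [ 74.    1.5 -41.9  29.  -65.   44.8]
brd 0 [ 65.4   7.3 -51.2  38.2 -49.5  40.3]
brd 0.2 [ 80.7  -1.7 -32.   24.6 -79.2  46. ]
plc 0.1 [ -21.7    3.1  -17.2  -29.   -53.4 -114.8]
plc 0 [ -17.7   10.6  -20.1  -32.6  -42.7 -111.9]
-1
tab 0 0.09 [-18.5  -0.3 -32.9 -34.1 -41.4  70.6]
tab 0 0 [-15.8   9.7 -33.2 -42.  -31.9  78.3]
tab 0.3 0 [  1.5   8.  -35.8 -10.4 -35.2  35.7]
tab 0.65 0 [  9.5  14.5 -27.2   3.  -55.1  18. ]
tab 1.0 0 [ 13.9  25.9 -14.4   7.2 -76.3  12. ]
tab 1.047 0.09 [ 15.4  27.   -2.1   6.9 -90.2  12.2]
brd 0.1 [  74.     1.5  -41.9   29.   -65.  -135.2]
brd 0 [  65.4    7.3  -51.2   38.2  -49.5 -139.7]
brd 0.2 [  80.7   -1.7  -32.    24.6  -79.2 -134. ]
plc 0.1 [-21.7   3.1 -17.2 -29.  -53.4  65.2]
plc 0 [-17.7  10.6 -20.1 -32.6 -42.7  68.1]
```

```bash
python3 - <<'E'
from h import *
robot.move_gripper(.5)
robot.goto(*tabpose(0,-1,dl=.09)); print(robot.read_t(),robot.read_position())
p,o=tabpose(0,-1,dl=.035); robot.servo_line(p,o,.1)
for n in("side","top"):
    p,d=robot.grab_frame(n); x,y,w,h=(260,80,150,120) if n=="side" else (360,160,130,110)
    cv2.imwrite(f"pics/{n}_1.png",cv2.resize(p[y:y+h,x:x+w,::-1],None,fx=5,fy=5,interpolation=cv2.INTER_CUBIC))
print(robot.read_t(),robot.read_force())
E
```

```text
2.8417 [ 0.4274789  -0.16331071  0.1327215 ]
3.6417 [ 0.13365229 -0.62116048 -0.9912385 ]
```

View pics/side_1.png

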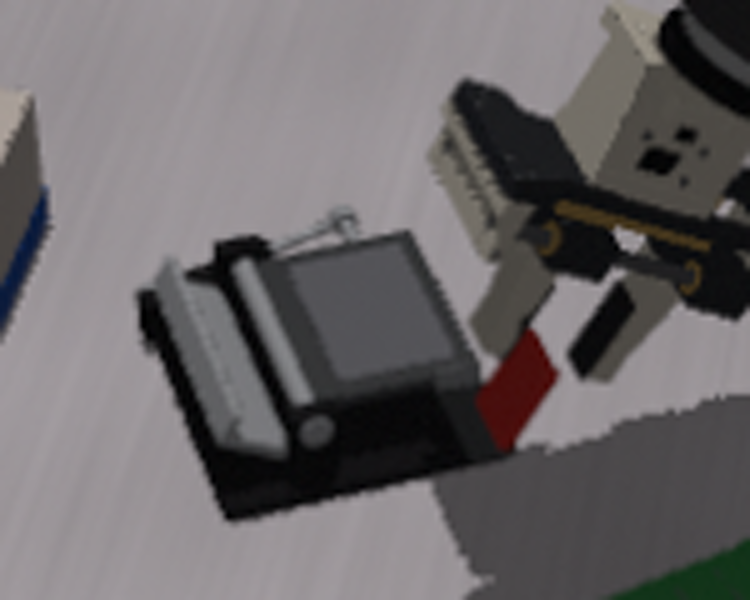

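View pics/top_1.png

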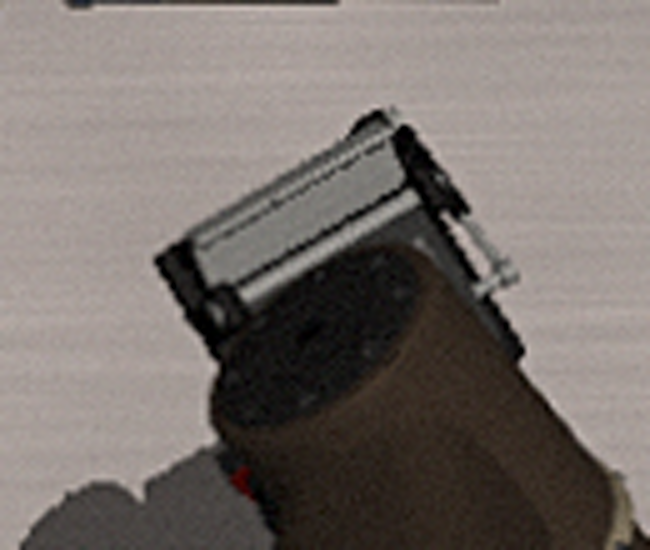

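The fingers straddle the tab: its tip is between the pads at about (535,350) in the side crop. Next I grip it and swing.

```bash
python3 - <<'E'
from h import *
p,o=tabpose(0,-1); robot.servo_line(p,o,.06); print('in',robot.read_force().round(1))
robot.move_gripper(0); print('grip',robot.read_grip_width(),robot.read_force().round(1))
ok=True
for t in np.linspace(.1,1.0,10):
    p,o=tabpose(t,-1); robot.servo_line(p,o,.05); F=robot.read_force(); print(round(t,2),robot.read_t().__round__(2),F.round(1),round(robot.read_grip_width(),3))
    if np.linalg.norm(F)>50: print('STOP');break
for n in("side","top"):
    p,d=robot.grab_frame(n); x,y,w,h=(260,80,150,120) if n=="side" else (360,160,130,110)
    cv2.imwrite(f"pics/{n}_2.png",cv2.resize(p[y:y+h,x:x+w,::-1],None,fx=5,fy=5,interpolation=cv2.INTER_CUBIC))
E
```

```text
in [-0.3  0.8  0.3]
grip 0.08824339014154907 [-3.2 -4.6 -1. ]
0.1 5.45 [-5.  -8.  -1.2] 0.087
0.2 5.82 [-3.1 -9.8 -0.7] 0.091
0.3 6.14 [ -3.1 -10.   -0.5] 0.087
0.4 6.47 [-2.6 -8.5  0.4] 0.092
0.5 6.79 [-3.9 -8.5  1. ] 0.092
0.6 7.12 [-3.5 -8.8 -0.1] 0.09
0.7 7.44 [-2.6 -9.8  0.8] 0.088
0.8 7.77 [-2.4 -9.8  0.7] 0.09
0.9 8.09 [-3.6 -9.3  1.5] 0.091
1.0 8.42 [-2.9 -8.   0. ] 0.089
```

View pics/side_2.png

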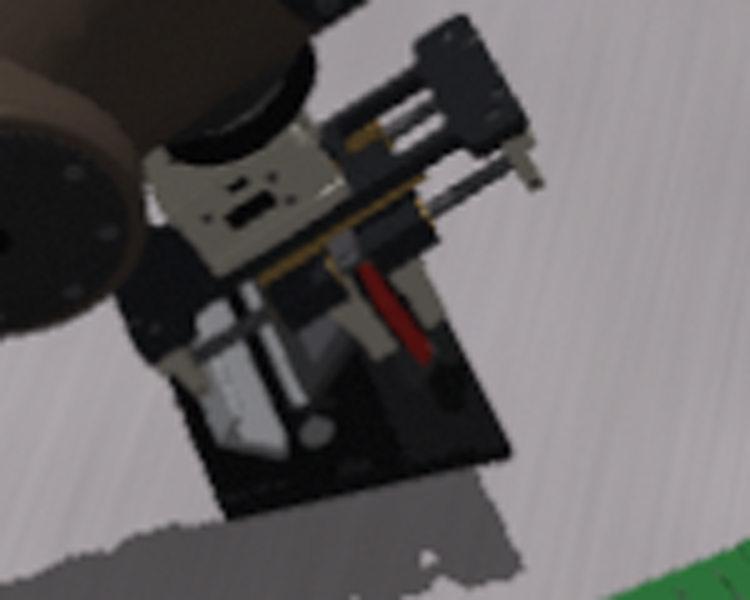

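The tab was held the whole way and the panel is upright. I'll take it to the stop, release, back off and look.

```bash
python3 - <<'E'
from h import *
for t in (1.03,1.047,):
    p,o=tabpose(t,-1); robot.servo_line(p,o,.04); print(t,robot.read_force().round(1))
robot.move_gripper(.4); print('rel',robot.read_force().round(1))
p,o=tabpose(1.047,-1,dl=.1); robot.servo_line(p,o,.12)
robot.servo_line(p+[-.05,.12,.05],None,.2)
robot.goto(*boardpose(.09,1)); print(robot.read_t(),robot.read_position())
for n in("side","top"):
    p,d=robot.grab_frame(n); np.savez(n+"3.npz",p=p,d=d); cv2.imwrite(f"pics/{n}_3.png",p[:,:,::-1])
    x,y,w,h=(260,80,130,110) if n=="side" else (370,165,110,110)
    cv2.imwrite(f"pics/{n}_3c.png",cv2.resize(p[y:y+h,x:x+w,::-1],None,fx=5,fy=5,interpolation=cv2.INTER_CUBIC))
E
```

```text
1.03 [-2.1 -8.  -0.2]
1.047 [-3.3 -8.9 -0.9]
rel [ 0.9  0.1 -1. ]
12.5417 [0.41491937 0.21767052 0.21300656]
```

View pics/side_3.png

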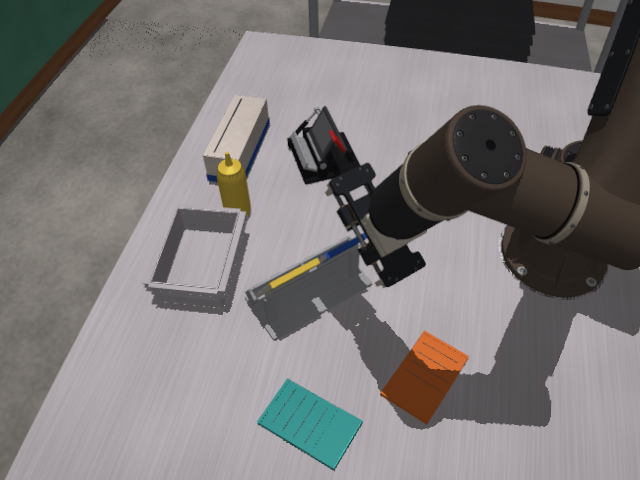

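View pics/top_3c.png

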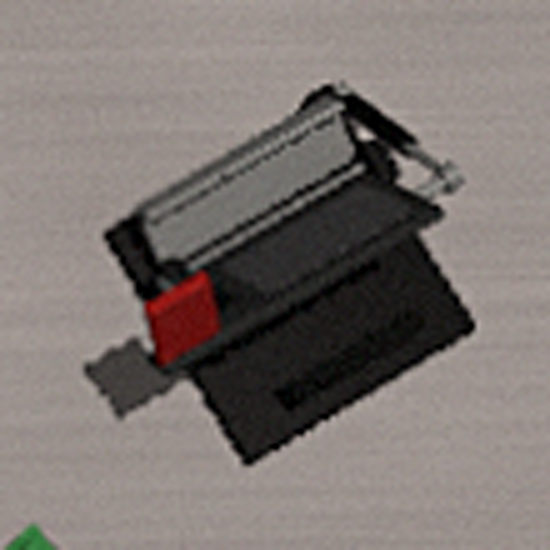

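View pics/side_3c.png

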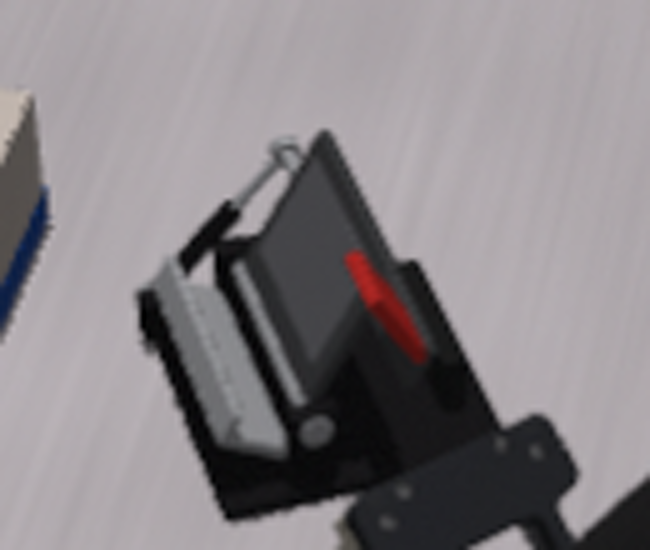

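The panel stands open by itself, with the tab now in front at its +y side and the strut extended. I'll check the panel and ledge planes against my model using the depth images.

```bash
python3 - <<'E'
from h import *
for n in("top","side"):
    z=np.load(n+"3.npz");P=cloud(n,z['d']).reshape(-1,3); L=P-LEDGE
    a,y,c=L@PX,L@SY,L@PZ
    m=(abs(a)<.012)&(abs(y)<.04)&(c>.03)&(c<.105)
    Q=P[m]
    for _ in range(4):
        q=Q.mean(0);v=np.linalg.svd(Q-q,full_matrices=False)[2][2];v*=np.sign(v[2]);r=(Q-q)@v;Q=Q[abs(r)<max(.003,2*r.std())]
    vs=RS.T@v
    print(n,'panel',m.sum(),np.percentile(a[m],[10,50,90]).round(4),'lean',np.degrees(np.arctan2(vs[2],vs[0])).round(1),'yaw',np.degrees(np.arctan2(vs[1],vs[0])).round(1))
    m=(abs(c)<.012)&(abs(y)<.045)&(a>.004)&(a<.024); print('  ledge',m.sum(),np.percentile(c[m],[10,50,90]).round(4))
    m=(a>-.012)&(a<.012)&(c>.06)&(c<.13)&(y<.065)&(y>-.065); print('  panel y range',np.percentile(y[m],[1,99]).round(4),'top c',np.percentile(c[m],99))
E
```

```text
top panel 363 [-0.0026 -0.001   0.0005] lean 29.9 yaw -0.1
  ledge 214 [-0.0023  0.0009  0.0048]
  panel y range [-0.0596  0.0619] top c 0.11439733124412202
side panel 484 [-0.0039 -0.0018  0.0001] lean 29.1 yaw -0.5
  ledge 66 [-0.0011  0.0003  0.0023]
  panel y range [-0.0558  0.0613] top c 0.1113276404730033
```

The panel is fully open (lean 29 to 30°) and the model agrees within about 1.5 mm. Next I grasp the board and lift it.

```bash
python3 - <<'E'
from h import *
p,o=boardpose(0,1); robot.servo_line(p,o,.08); print(robot.read_force().round(1))
robot.move_gripper(0); print(robot.read_grip_width(),robot.read_force().round(1))
p,o=boardpose(.04,1); robot.servo_line(p,o,.05); print(robot.read_force().round(1),robot.read_grip_width())
p,o=boardpose(.13,1); robot.servo_line(p,o,.1); print(robot.read_force().round(1),robot.read_grip_width())
robot.servo_line(p+[0,0,.06],None,.15)
print(robot.read_t(),robot.read_qpos().round(1),robot.read_force().round(1))
for n in("side","top"):
    p,d=robot.grab_frame(n); np.savez(n+"4.npz",p=p,d=d); cv2.imwrite(f"pics/{n}_4.png",p[:,:,::-1])
q,_=placepose(.15,.004,1); print(robot.ik(*placepose(.15,.004,1)),robot.ik(*placepose(0,0,1)))
E
```

```text
[-1.  -0.1 -0.3]
0.11466234788539822 [ 1.5 -1.7  2.4]
[ 2.  -2.6  2.5] 0.11142963878297733
[ 0.5 -0.4 -2.2] 0.11330218022613453
17.0083 [ 76.4  -2.3 -33.3  26.1 -77.   49.1] [ 0.5 -0.8 -2.4]
[ -23.73640766    0.1944239   -14.50174671  -27.6855467   -59.30135031
 -115.99441362] [ -17.70894314   10.58276424  -20.09057487  -32.64307401  -42.68962021
 -111.89461146]
```

View pics/side_4.png

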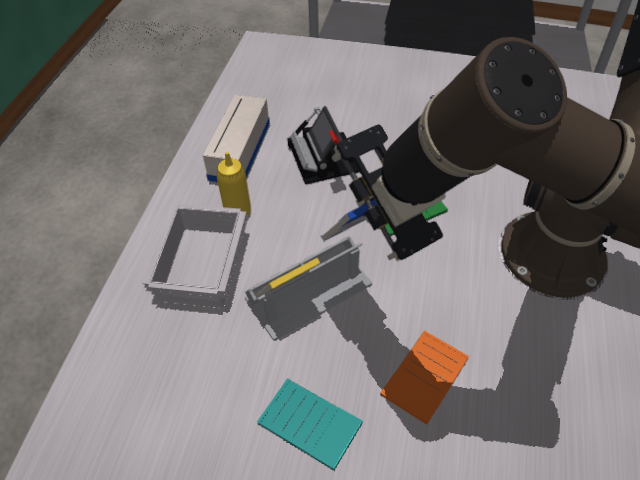

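View pics/top_4.png

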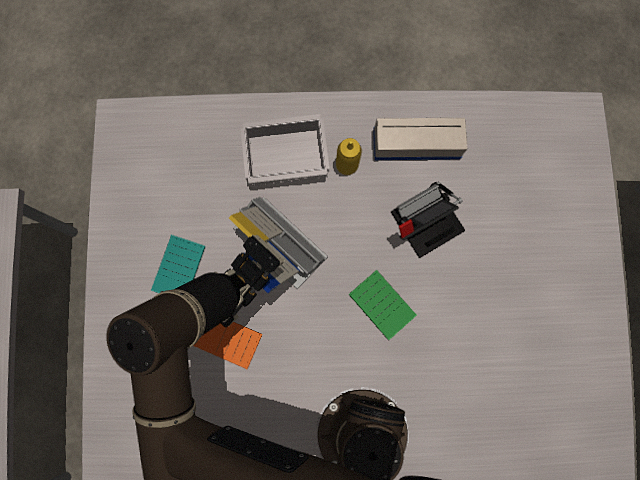

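The board is held and the yellow one is still in the rack. I'll carry it over a high midpoint to above the stand.

```bash
python3 - <<'E'
from h import *
m=np.radians(-7.6); o=rot(-Z,np.array([np.cos(m),np.sin(m),0])); p=np.array([.43,.02,.36])
print(robot.ik(p,o))
robot.servo_line(robot.read_position()+[0,0,.06],None,.2)
robot.goto(p,o); print(robot.read_t(),robot.read_grip_width())
P,O=placepose(.17,.006); print(robot.ik(P,O)); robot.goto(P,O)
P,O=placepose(.05,.006); robot.servo_line(P,O,.1)
print(robot.read_t(),robot.read_position(),robot.read_force().round(1),robot.read_grip_width())
for n in("side","top"):
    p,d=robot.grab_frame(n); np.savez(n+"5.npz",p=p,d=d); cv2.imwrite(f"pics/{n}_5.png",p[:,:,::-1])
    x,y,w,h=(260,60,130,120) if n=="side" else (370,145,120,120)
    cv2.imwrite(f"pics/{n}_5c.png",cv2.resize(p[y:y+h,x:x+w,::-1],None,fx=5,fy=5,interpolation=cv2.INTER_CUBIC))
E
```

```text
[ 1.56203519e+02 -7.82287819e+01 -1.42763614e+01  2.54444375e-14
 -1.53952420e+02  1.61964807e+01]
19.1583 0.11635081049339872
[ -24.54651208   -0.81499521  -13.21374426  -27.2910857   -61.70291976
 -116.40995054]
23.9583 [ 0.53339129 -0.21016207  0.18427819] [ 1.  -0.9 -2.1] 0.11108756955867524
```

View pics/side_5c.png

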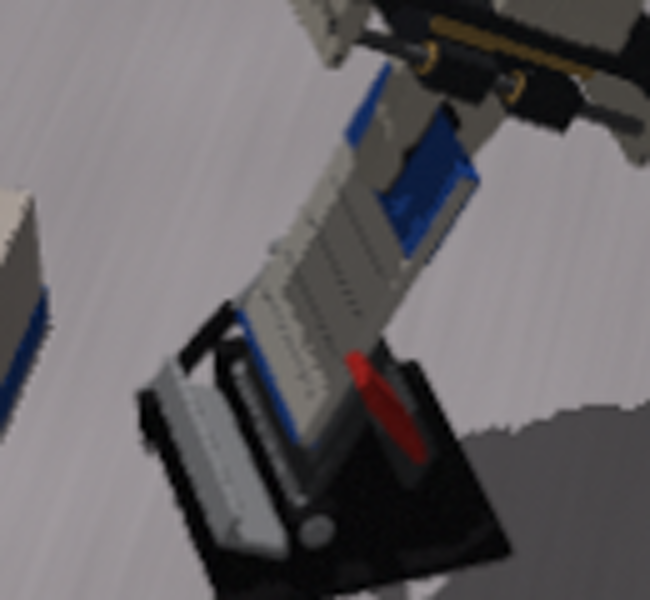

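View pics/top_5c.png

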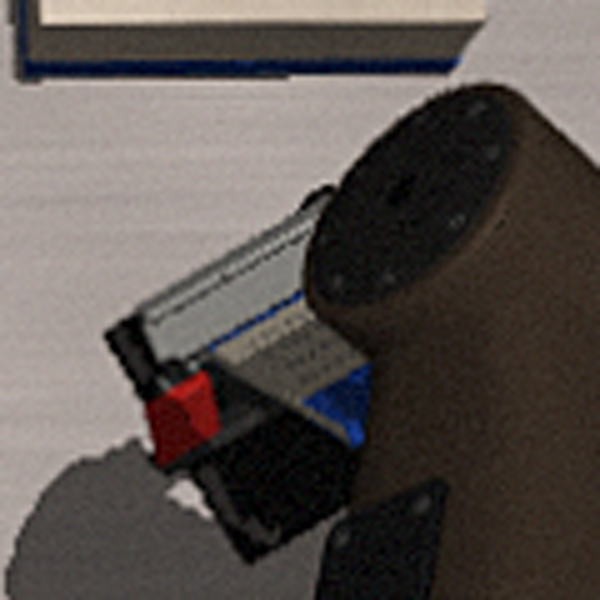

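The board is over the stand, blue end up and parallel to the panel. I'll measure the side offset and tilt from depth before lowering.

```bash
python3 - <<'E'
from h import *
z=np.load("side5.npz");P=cloud("side",z['d']);L=P-LEDGE
a,y,c=L@PX,L@SY,L@PZ
m=(abs(a-.016)<.006)&(abs(y)<.07)&(c>.055)&(c<.15)
print(m.sum(),np.median(a[m]))
for lo in(.055,.07,.085,.1,.115,.13):
    k=m&(c>lo)&(c<lo+.015); print(lo,np.percentile(y[k],[0.5,50,99.5]).round(4),np.median(a[k]).round(4))
S=lambda u,v:(260+u/5-.4,60+v/5-.4)
# foot front edge corners: ray onto plane a=.016
def onp(uv,n,a0):
    o,r=ray("side",uv); q=o+r*((a0-(o-LEDGE)@n)/(r@n))-LEDGE; return q@SY*1000,q@PZ*1000
for uv in((240,312),(245,292),(302,445),(318,420),(480,180)): print(uv,np.round(onp(S(*uv),PX,.016),1))
E
```

```text
907 0.016401506974117498
0.055 [-0.0482  0.0103  0.0518] 0.0161
0.07 [-0.0491  0.0082  0.0526] 0.0159
0.085 [-0.0464  0.0106  0.0523] 0.0167
0.1 [-0.0456  0.0046  0.0503] 0.0166
0.115 [-0.0499  0.0065  0.0532] 0.0164
0.13 [-0.049   0.0062  0.0521] 0.0166
(240, 312) [-48.9  55.6]
(245, 292) [-54.1  64.3]
(302, 445) [55.3 56.9]
(318, 420) [55.6 72.8]
(480, 180) [ 63.5 219.5]
```

Centred within about 1.5 mm and parallel. I'll lower it with force checks.

```bash
python3 - <<'E'
from h import *
P,O=placepose(.012,.003); robot.servo_line(P,O,.06); robot.dwell(.2)
F0=np.mean([robot.read_force() for _ in range(5)],0); print(F0.round(2))
dl=.012
while dl>-.006:
    dl-=.001; P,O=placepose(dl,.003); robot.servo_line(P,O,.02); robot.dwell(.1)
    F=np.mean([robot.read_force() for _ in range(5)],0)-F0; print(round(dl,4),round(F@PZ,2),round(F@PX,2))
    if F@PZ>2.5 or np.linalg.norm(F)>8: break
print(robot.read_t())
p,d=robot.grab_frame("side"); np.savez("side6.npz",p=p,d=d)
x,y,w,h=(260,60,130,120); cv2.imwrite("pics/side_6c.png",cv2.resize(p[y:y+h,x:x+w,::-1],None,fx=5,fy=5,interpolation=cv2.INTER_CUBIC))
E
```

```text
[ 0.49  0.18 -1.65]
0.011 -0.33 -0.36
0.01 -0.84 -0.34
0.009 -0.48 -0.97
0.008 -0.11 -1.17
0.007 0.4 -1.0
0.006 1.41 -0.9
0.005 0.21 -0.3
0.004 0.02 -0.98
0.003 -0.26 -0.76
0.002 -0.22 -1.2
0.001 -0.45 -0.89
-0.0 -0.18 0.11
-0.001 0.79 -1.15
-0.002 9.3 -0.97
29.9417
```

View pics/side_6c.png

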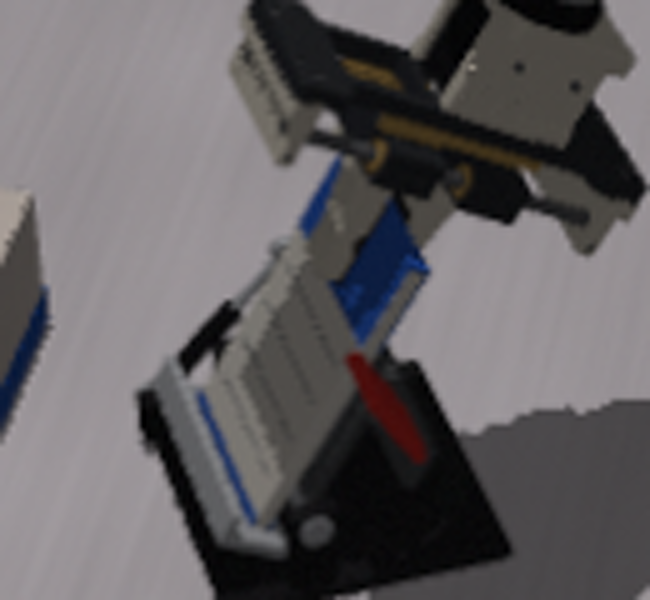

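Foot contact came sharply at the expected depth. I'll ease off slightly, bring the board back against the panel with light force, and release.

```bash
python3 - <<'E'
from h import *
dl=-.0012
P,O=placepose(dl,.003); robot.servo_line(P,O,.02); robot.dwell(.15)
F0=np.mean([robot.read_force() for _ in range(5)],0); print('now',(F0@PZ).round(2),(F0@PX).round(2))
g=.003
while g>-.004:
    g-=.0007; P,O=placepose(dl,g); robot.servo_line(P,O,.02); robot.dwell(.08)
    F=np.mean([robot.read_force() for _ in range(5)],0)-F0; print(round(g,4),round(F@PZ,2),round(F@PX,2))
    if abs(F@PX)>2.5: break
robot.move_gripper(.35); print('rel',robot.read_force().round(1))
P,O=placepose(dl+.09,g); robot.servo_line(P,O,.08)
robot.servo_line(P+[-.1,.0,.1],None,.2)
robot.movej([-60,0,0,0,-70,0]); print(robot.read_t())
for n in("side","top"):
    p,d=robot.grab_frame(n); np.savez(n+"7.npz",p=p,d=d); cv2.imwrite(f"pics/{n}_7.png",p[:,:,::-1])
    x,y,w,h=(260,60,130,120) if n=="side" else (370,145,120,120)
    cv2.imwrite(f"pics/{n}_7c.png",cv2.resize(p[y:y+h,x:x+w,::-1],None,fx=5,fy=5,interpolation=cv2.INTER_CUBIC))
    L=cloud(n,d)-LEDGE; a,y,c=L@PX,L@SY,L@PZ
    m=(abs(a-.009)<.012)&(abs(y)<.07)&(c>.03)&(c<.158); Q=np.c_[a,y,c] if 0 else np.stack([a[m],y[m],c[m]],1)
    for lo in(.03,.06,.09,.12,.145):
        k=(Q[:,2]>lo)&(Q[:,2]<lo+.014); print(n,lo,k.sum(),'a',np.median(Q[k,0]).round(4),'y',np.percentile(Q[k,1],[1,99]).round(4))
E
```

```text
now 1.96 -0.83
0.0023 -1.1 1.53
0.0016 -1.27 1.42
0.0009 -1.23 0.42
0.0002 -1.21 1.05
-0.0005 -0.78 0.62
-0.0012 -1.95 1.45
-0.0019 -1.18 0.88
-0.0026 -0.7 2.42
-0.0033 -3.49 5.97
rel [0.5 0.1 0.5]
37.9
side 0.03 135 a 0.0062 y [-0.0699  0.0554]
side 0.06 134 a 0.0074 y [-0.0463  0.0559]
side 0.09 114 a 0.0078 y [-0.0476  0.0524]
side 0.12 151 a 0.0082 y [-0.0492  0.0529]
side 0.145 144 a 0.0079 y [-0.0497  0.0523]
top 0.03 95 a 0.0084 y [-0.0686  0.0611]
top 0.06 96 a 0.0085 y [-0.0489  0.0548]
top 0.09 125 a 0.0082 y [-0.047   0.0684]
top 0.12 101 a 0.0088 y [-0.0484  0.0506]
top 0.145 114 a 0.0087 y [-0.0501  0.0489]
```

View pics/side_7c.png

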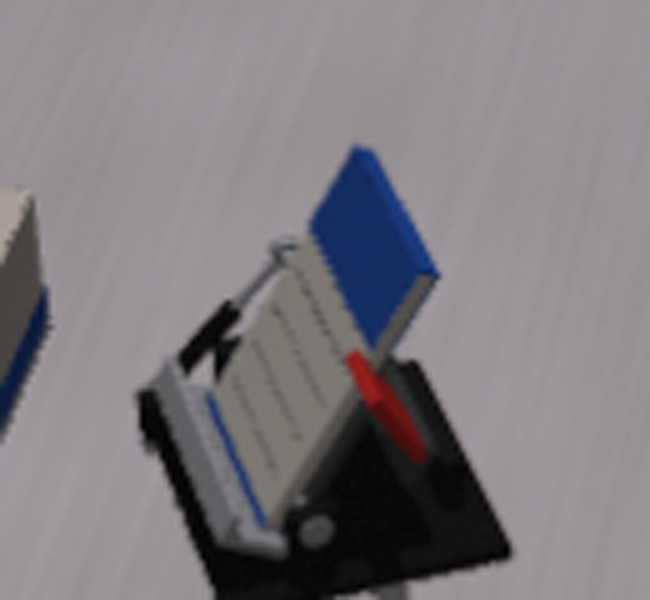

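View pics/top_7c.png

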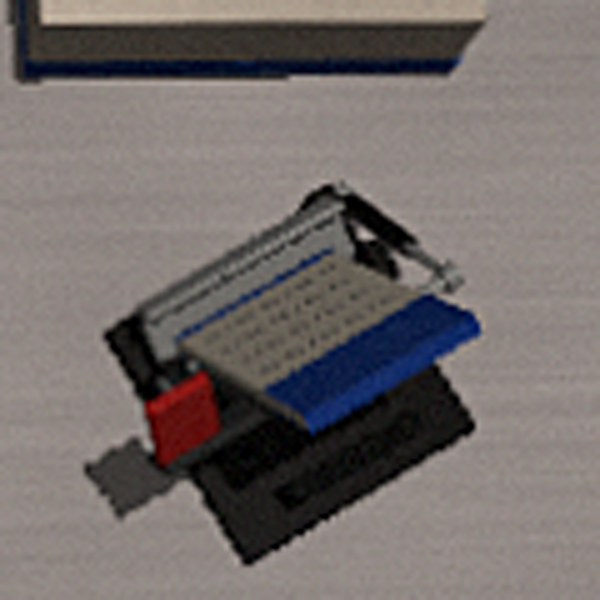

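View pics/side_7.png

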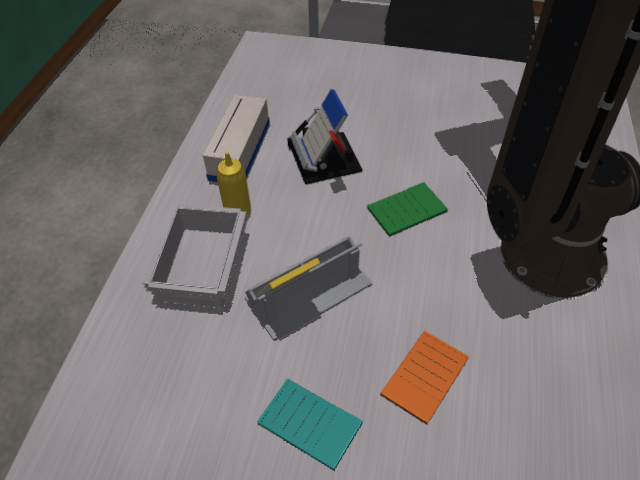

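```bash
python3 - <<'E'
from h import *
z=np.load("top7.npz")
Q=cloud("top",z['d'])-LEDGE;H=hsv(z['p'])
m=(abs(H[...,0].astype(int)-115)<12)&(H[...,1]>150)
a,y,c=Q@PX,Q@SY,Q@PZ; m&=(abs(y)<.07)&(c>.1)&(c<.2)&(abs(a)<.03)
for lo in(-.045,-.015,.015,.035): 
    k=m&(y>lo)&(y<lo+.012); print(lo,np.percentile(c[k],[50,95]).round(4))
for n in("top","side"):
    p0=np.load(n+"0.npz")['p'].astype(int);p7=np.load(n+"7.npz")['p'].astype(int)
    d=(abs(p0-p7).max(2)>60).astype(np.uint8); d=cv2.morphologyEx(d,cv2.MORPH_OPEN,np.ones((3,3)))
    k,l,st,_=cv2.connectedComponentsWithStats(d); print(n,[tuple(s) for s in st[1:] if s[4]>25])
robot.job_done(); print(robot.read_t())
E
```

```text
-0.045 [0.146  0.1624]
-0.015 [0.1483 0.163 ]
0.015 [0.1488 0.1639]
0.035 [0.1496 0.1659]
top [(np.int32(446), np.int32(189), np.int32(8), np.int32(8), np.int32(38)), (np.int32(451), np.int32(204), np.int32(15), np.int32(12), np.int32(118)), (np.int32(417), np.int32(210), np.int32(38), np.int32(32), np.int32(625)), (np.int32(388), np.int32(221), np.int32(25), np.int32(27), np.int32(311)), (np.int32(402), np.int32(247), np.int32(23), np.int32(19), np.int32(261)), (np.int32(266), np.int32(248), np.int32(34), np.int32(36), np.int32(522)), (np.int32(328), np.int32(257), np.int32(302), np.int32(136), np.int32(15542)), (np.int32(582), np.int32(373), np.int32(54), np.int32(107), np.int32(2784)), (np.int32(287), np.int32(374), np.int32(62), np.int32(106), np.int32(1636)), (np.int32(415), np.int32(374), np.int32(92), np.int32(65), np.int32(2585)), (np.int32(431), np.int32(441), np.int32(86), np.int32(39), np.int32(1784)), (np.int32(406), np.int32(443), np.int32(23), np.int32(37), np.int32(270))]
side [(np.int32(592), np.int32(0), np.int32(28), np.int32(12), np.int32(268)), (np.int32(628), np.
[... 789 characters left out ...]
(115)), (np.int32(307), np.int32(142), np.int32(10), np.int32(19), np.int32(64)), (np.int32(356), np.int32(146), np.int32(15), np.int32(22), np.int32(207)), (np.int32(351), np.int32(174), np.int32(18), np.int32(11), np.int32(156)), (np.int32(331), np.int32(178), np.int32(15), np.int32(15), np.int32(143)), (np.int32(612), np.int32(200), np.int32(28), np.int32(17), np.int32(136)), (np.int32(326), np.int32(231), np.int32(45), np.int32(26), np.int32(259)), (np.int32(320), np.int32(278), np.int32(44), np.int32(29), np.int32(572)), (np.int32(478), np.int32(282), np.int32(83), np.int32(37), np.int32(691))]
the job is handed in; nothing more can be done
the job is handed in; nothing more can be done
```

I swung the panel open by its red tab. After I released it, it stayed open by itself with a measured lean of 29–30°. I then lifted the blue-topped board out of the rack, lowered it onto the ledge until I felt contact (9 N at the peak), eased it back against the panel and let go. The job was handed in just after the clock read 37.9 s, with the arm clear of everything.

**Last checks:**
- **Lean:** the board's front face is about 10 mm in front of the measured panel plane, the same within about 2 mm from top to bottom. That fits the board lying flat against the panel.
- **Centring:** the board is about 1 to 1.5 mm off centre, which is about as good as the camera calibration.
- **Foot on the ledge:** the top edge measured 162–166 mm above the ledge, where 160 mm was expected. It read about 3 mm higher at the +y end, which could be a tilt of roughly 2°. I put this down to depth noise because the contact was felt at the expected depth, but I did not rule the tilt out.
- **Other things:** comparing first and last pictures, only the stand, the blue board's slot, the arm and its shadows changed. The yellow board, bottle, pans, carton and look-alikes are where they were.

One thing went differently from plan: at the high midpoint of the carry, the arm took an unexpected folded-over pose. The grip held and nothing in the later pictures had been disturbed.

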